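# Open the touch-latch treat box

### The arm

A 6-joint arm with a two-finger parallel gripper is mounted at the origin on a cart in front of the work surface, level with it; the furniture and walls round the work are solid. World frame = base frame: x ahead of the robot, y to its left, z up, the work surface at z = 0. Lengths are in m, angles in rad, forces in N, time in s.
With the tool pointing down it reaches from about 0.35 to 0.775 m from the base axis. Payload 5.5 kg.
Tool frame: the origin (TCP) lies midway between the tips of the shut fingers; the grasp point (between the pads) lies 19 mm behind it; z points along the fingers, y is the line along which they close (so a half turn about z gives the same grasp; the last joint's range is limited). The gripper opens to 85 mm and grips with 20 to 120 N. Pads are 22 mm wide; open, the fingers measure 114 mm over their backs; the gripper's body (76 mm by 85 mm) begins 54 mm behind the grasp point. The pads swing forward as they close: fully open they stand 13 mm farther back than shut.
Start: joints at [-1.326, 0.313, 0.046, 1.304, 0, 1.431], TCP at [0.216, -0.533, 0.231] pointing down, gripper open.
Joint ranges: [-2.76, 2.76], [-0.86, 1.69], [-1.03, 1.26], [-2.2, 2.34], [-1.47, 1.5], [-3.14, 3.14]. Speed limits (rad/s): [2.57, 2.57, 3.14, 3.14, 3.14, 3.14].

### API

Orientations are given as a unit quaternion [w, x, y, z].
In Python, from workcell import env gives the robot as it stands.
- The arm moves only by the tool move_arm, never from a script. Its argument "targets" is a list of rows, each a list of 3 entries, a list of its own where there are three numbers: the shift along the tool's x, y, z in mm, then the turn, a rotation vector about the tool's x, y, z in units of 10 degrees (1.0 is 10 degrees), then the closure, from -1 (fully open) to 1 (shut). In form: [[[dx, dy, dz], [ax, ay, az], gripper], ...]. A call has 1 to 5 rows; each row is the pose to reach, as a shift and turn from the pose commanded when the call began, along the tool's axes at that moment; what a row does not reach only later rows make up. A row lasts 1/8 s, in which the tool goes at most 62.5 mm and 10.7 degrees, less where a joint would pass 70% of its speed; a pose out of reach is approached as far as the arm can. A call with a gripper value outside its range is refused whole. The fingers move at their own pace and stop on an object; "squeeze" is the grip in N (left out, the last holds). Time passes only in rows, so rows that repeat a pose let the fingers close. It gives the time, the measured TCP pose, the force, the opening and the grip force at its end, in the units of the state.
- env.get_state(): the state, without advancing time (a new reading comes with each control period).
- env.read_camera(name): name is "side" or "top"; returns a dict with "pixels" (480x640x3 uint8, red, green, blue), "fovy" (degrees; the focal length in pixels is half the picture's height over the tangent of half this angle, whatever the lens; pixels are square), "cx", "cy" (the principal point, pixels), "extrinsics" (4x4, takes a point from world to camera coordinates). Camera axes: x right, y up, looking along -z (the intrinsics and any distortion apply to the point x, -y, -z); pixel columns grow to the right and rows downward; lengths in m; the calibration is good to about 2 mm. A picture is of the moment at which its call begins. There is no depth.
- env.hand_in(): hands the job in; it is judged then, once.
Trained networks look in a picture, given as the dict that the camera call returned (one of the last four; its "shot" number tells which), for a name from the list of things; names that differ only in an ending like _2 or _b are one class to them, and where a whole thing is asked for, a point or a joint stands for the part that bears it (a point fixed in the world has none). Each returns a list of dicts, best first, with "confidence" (0 to 1); they miss things now and then, are a little off and sometimes report something else, mostly with a low value. They report only what shows in the picture. A call takes as long as a camera call. They do not tell look-alikes from the thing itself.
- env.spot_in(thing, picture): "centre" ([x, y, z] in m, in world coordinates, good to about 4 mm: the middle of the surface that is visible of it).
- env.regions_of(thing, picture): "mask" (480x640 bool, what is visible of it).
- env.landmark_of(thing, picture): "centre" ([x, y, z] in m, in world coordinates, good to about 4 mm: a listed point, or the origin of a listed thing).
The state is a dict: "clock": time; "joint_pos": joint angles; "qvel": joint speeds; "tau": joint torques, N m; "tcp_pos": TCP position; "orientation": TCP orientation; "wrist_force": force on the tool from outside, world axes, zero at the start; "ft_torque": the same for the moment, N m; "finger_gap": finger opening in m; "grip_force": force on a finger pad.
Only numpy, scipy, OpenCV 4.12 (cv2) and the standard library are available. Lean on these libraries where they do the work, as an engineer would, in place of code of your own. Each camera call takes 0.05 s, during which the arm holds its last target. There are 200 camera calls.

### The job

A small mug is standing on the lid of the long wooden treat box. Without lifting the mug, push it along the top until it stands upright with its whole base on the fixed end of the box, clear of the lid; only then press the front of that lid down until its touch catch lets go, and let it spring ajar. Leave the small box beside it shut and everything else where it is.

Things in the scene. Friction and masses are not known exactly. Their poses are not given: they have to be found in the camera images.
- long_box: Treat box, plain light wood, fixed, 150 (x) x 230 (y) mm, the longer of two boxes. Origin: centre of underside; z up, -x its front, +y its left; yaw -0.80 to -0.24. Right half (y -112 to -4 mm): hinged lid, top at z 75 mm. Left half (y 0 to 107): the fixed end, solid, top at z 74 mm, closed by a lip 5 mm high (y 107 to 115). The two boxes may stand either way round.
- deck (a point): Point in the middle of the fixed end of the long box, on its top surface (y = 54 mm in the box's frame); axes as the box.
- long_box_lid (a joint): Lid angle (rad); hinge along the back edge; 0 = shut and latched. Pressing the mark with about 5 N moves it down 4.5 mm (-0.035 rad) to a firm stop, where the catch lets go; when the finger is drawn up the lid springs to about +0.32 (front edge 45 mm up). A shorter press leaves it latched; nearer the hinge more force is needed. It does not latch again.
- long_box_press (a point): Press mark: a faint ring of 22 mm on top of the long box's lid, in the middle of its width, 19 mm behind the box's front face (box frame x = -56, y = -58, z = 75 mm). Moves with the lid.
- mug: Small white china mug with a woven pattern and green leaves, 0.15 to 0.3 kg, 78 mm high, loose, standing on the long box's lid. Round body of 74 mm diameter; its axis lies 14 mm along +y from this origin (underside); the handle points along -y, to 51 mm from the origin. At the start the handle points to the box's back, give or take 0.45 rad.
- mug_axis (a point): Point on the axis of the mug's round body, at its underside.
- small_box: The other box, to be left shut: same plain wood, depth and height (150 mm, lid top at 75 mm) but only 100 mm wide, all of its top a lid. Fixed. Origin: centre of its underside.
- small_box_lid (a joint): Angle (rad) of the small box's lid; 0 = shut and latched. It has the same touch catch.
- shaker_top: China shaker, 42 mm diameter, 64 mm high, loose, standing on the small box's lid; origin: centre of its underside. Bystander.
- shaker: China shaker, 42 mm diameter, 64 mm high, loose, standing on the worktop behind the boxes; origin: centre of its underside. Bystander.
- spoon: Teaspoon, 135 mm long (along x), 10 mm high, loose, lying on the worktop at the right; origin: centre of its underside. Bystander.
- spotted_mug: Spotted mug, 82 mm diameter with its handle 114 mm, 91 mm high, loose, on the worktop behind at the right; origin: its underside. Bystander.
There are look-alikes about, which are no part of the job. Leave any black look-alike of the mug alone.

How it is judged:
By the outcome, as a careful person would: the job done as asked, in the order asked, and still so for the second after the job is handed in, with the robot touching nothing.
It also fails if it takes over 48 s, if anything falls off the work surface, if the arm or the gripper's body presses on something with over 40 N, if the wrist force passes 120 N, or if a joint passes its speed limit or range.

## Working session

There is one attempt and no reset: what is moved stays moved. The work goes in short steps, Python scripts to look and compute and a tool call to move; the robot and the scene stay as the last step left them, time stands still between calls to the robot, and variables do not carry over. Pictures are saved under pics/ and viewed, at most 10 in all, crops included, and the job is handed in when it is done.

Besides the shell and the picture viewer there is one more tool, called after "Call:" in YAML: its name, and indented under it one key for each argument. move_arm: Moves the arm, as the interface text tells. Its arguments: {"type":"object","properties":{"targets":{"type":"array","items":{"type":"array"}},"squeeze":{"type":"number"}},"required":["targets"]}

```bash
mkdir -p pics; cat > h.py <<'E'
import numpy as np, cv2
from workcell import env
def proj(p,c):
    E=np.array(c["extrinsics"]);q=E@np.append(p,1);f=240/np.tan(np.radians(c["fovy"])/2)
    return np.array([c["cx"]+f*q[0]/-q[2], c["cy"]-f*q[1]/-q[2]])
def save(c,n): cv2.imwrite("pics/"+n,cv2.cvtColor(np.asarray(c["pixels"]),cv2.COLOR_RGB2BGR))
E
python3 - <<'E'
from h import *
ims=[]
for n in("side","top"):
    c=env.read_camera(n);ims.append(c["pixels"]);print(n,c["fovy"],c["cx"],c["cy"],[k for k in c if k!="pixels"])
    save(c,n+"0.png")
    for t in("long_box","deck","long_box_press","mug","mug_axis","small_box","shaker_top","shaker","spoon","spotted_mug"):
        r=env.landmark_of(t,c)
        print(t,[(np.round(d["centre"],3).tolist(),round(d["confidence"],2),proj(d["centre"],c).round().tolist()) for d in r[:3]])
print(env.get_state())
E
```

```text
side 46.34393521786495 325.9942533205936 240.69258358582405 ['fovy', 'cx', 'cy', 'extrinsics', 'shot']
long_box [([0.548, -0.025, -0.001], 0.75, [231.0, 332.0]), ([0.593, 0.017, 0.077], 0.59, [189.0, 307.0])]
deck [([0.595, 0.014, 0.075], 0.77, [190.0, 306.0])]
long_box_press [([0.466, -0.018, 0.077], 0.78, [270.0, 307.0])]
mug [([0.535, -0.092, 0.078], 0.86, [250.0, 275.0])]
mug_axis [([0.519, -0.088, 0.079], 0.96, [257.0, 277.0])]
small_box [([0.446, -0.279, -0.001], 0.73, [331.0, 263.0])]
shaker_top [([0.464, -0.317, 0.078], 0.59, [327.0, 219.0])]
shaker [([0.57, -0.384, 0.0], 0.93, [293.0, 229.0])]
spoon [([0.432, -0.505, 0.0], 0.43, [365.0, 212.0])]
spotted_mug [([0.612, -0.48, -0.003], 0.93, [291.0, 209.0])]
top 42.117430688940836 315.89456740777763 241.1585493056462 ['fovy', 'cx', 'cy', 'extrinsics', 'shot']
long_box [([0.546, -0.023, -0.002], 0.81, [184.0, 202.0]), ([0.612, -0.483, -0.001], 0.52, [423.0, 167.0])]
deck [([0.591, 0.012, 0.072], 0.75, [157.0, 172.0])]
long_box_press [([0.466, -0.016, 0.076], 0.89, [171.0, 241.0])]
mug [([0.53, -0.087, 0.075], 0.9, [212.0, 205.0]
[... 490 characters left out ...]
)]
{'clock': 1.1, 'joint_pos': array([-1.32557372e+00,  3.13138187e-01,  4.60746769e-02,  1.30358307e+00,
        1.48101700e-05,  1.43123618e+00]), 'qvel': array([ 0.00143785, -0.00038078,  0.00013252,  0.0010789 ,  0.00075885,
       -0.00225097]), 'tau': array([ 7.32637491e-04, -4.80481124e+01,  2.98816466e+01,  4.98816225e-04,
        7.35648342e-06,  4.74589925e-06]), 'tcp_pos': array([ 0.21585614, -0.53298503,  0.23134801]), 'orientation': array([7.43766327e-05, 9.81549792e-01, 1.91206696e-01, 1.13485000e-05]), 'wrist_force': array([ 0.68763214, -0.18122007,  0.02557957]), 'ft_torque': array([ 0.01206888,  0.02628782, -0.0578979 ]), 'grip_force': 0.0, 'finger_gap': 0.08576748733712501}
```

View both.

View pics/top0.png

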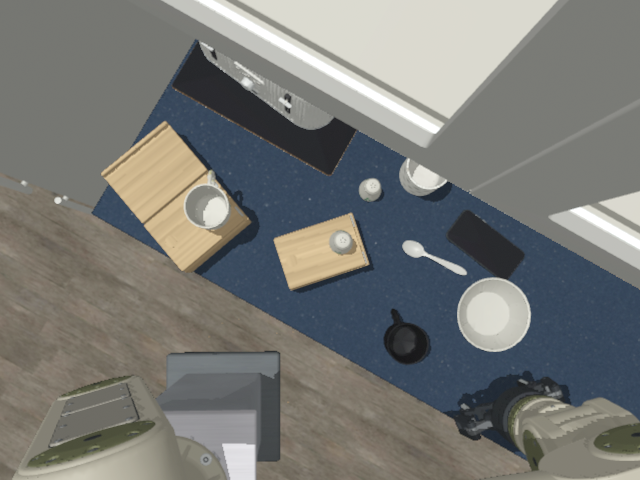

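View pics/side0.png

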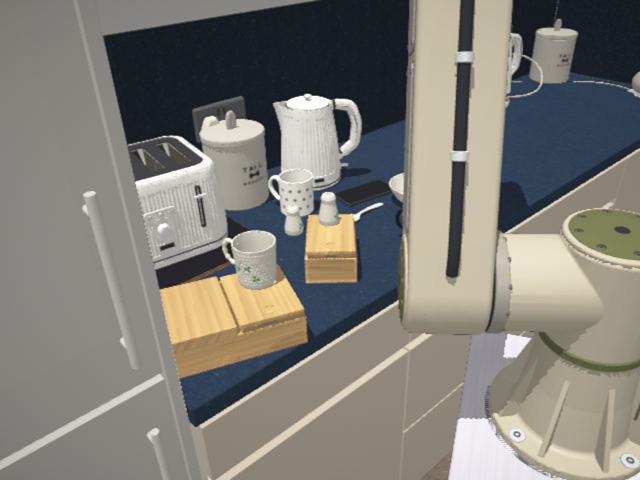

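The top view shows the long box at left: corners near (165,123), (103,173), (186,271), (250,221). The mug is at (208,206) with its handle up at about (211,178), and the ring is near (171,241). The small box with its shaker is at (320,252), and the black look-alike at (406,343). The side view agrees, with the mug on the lid half and the fixed end towards the fridge.

```bash
cat >> h.py <<'E'
def unproj(u,v,z,c):
    E=np.array(c["extrinsics"]);f=240/np.tan(np.radians(c["fovy"])/2)
    d=E[:3,:3].T@np.array([(u-c["cx"])/f,-(v-c["cy"])/f,-1]);o=-E[:3,:3].T@E[:3,3]
    return o+d*(z-o[2])/d[2]
E
python3 - <<'E'
from h import *
from scipy.optimize import least_squares
c=env.read_camera("top")
m=np.asarray(env.regions_of("long_box",c)[0]["mask"]).astype(np.uint8)
k=np.asarray(env.regions_of("mug",c)[0]["mask"]).astype(np.uint8)
cs=max(cv2.findContours(m|k,0,1)[0],key=cv2.contourArea)
# fit model silhouette (box prism, plus mug masked) : maximise IoU outside mug
from scipy.optimize import minimize
kd=cv2.dilate(k,np.ones((9,9)))
def box(p):
    a=np.cos(p[2]);s=np.sin(p[2]);P=[]
    for x in(-.075,.075):
        for y in(-.115,.115):
            for z in(0,.075 if y<0 else .079): P.append(proj([p[0]+a*x-s*y,p[1]+s*x+a*y,z],c))
    h=cv2.convexHull(np.float32(P));im=np.zeros((480,640),np.uint8)
    cv2.fillConvexPoly(im,np.int32(h*16),1,shift=4);return im
def cost(p):
    b=box(p);w=kd==0;return -np.sum((b&m)[w])/np.sum((b|m)[w])
r=minimize(cost,[.547,-.024,-.85],method="Nelder-Mead",options=dict(initial_simplex=[[.547,-.024,-.85],[.555,-.024,-.85],[.547,-.016,-.85],[.547,-.024,-.75]]))
print("box",r.x,r.fun)
for u,v in((165,123),(103,173),(186,271),(250,221),(171,241)):print(unproj(u,v,.075,c).round(3))
p=r.x;R=np.array([[np.cos(p[2]),-np.sin(p[2])],[np.sin(p[2]),np.cos(p[2])]])
for q in([.5205,-.089],[.5325,-.0895],[.466,-.017],[.593,.013]):print("boxframe",(R.T@(np.array(q)-p[:2])).round(4))
im=cv2.cvtColor(np.asarray(c["pixels"]),cv2.COLOR_RGB2BGR)
cc=cv2.findContours(box(p),0,1)[0];im=cv2.resize(im,None,fx=4,fy=4)
cv2.drawContours(im,[q*4+2 for q in cc],-1,(0,0,255),1)
for q in([.5205,-.089,.153],):
    u=proj(q,c)*4+2;cv2.circle(im,tuple(int(x) for x in u),5,(255,0,0),-1)
cv2.imwrite("pics/crop1.png",im[440:1140,360:1060][:600])
E
```

```text
box [ 0.65485185 -0.28592593  1.93148148] 0.0
[ 0.679 -0.003  0.075]
[0.589 0.106 0.075]
[ 0.413 -0.042  0.075]
[ 0.501 -0.155  0.075]
[ 0.467 -0.015  0.075]
boxframe [0.2317 0.0562]
boxframe [0.227  0.0452]
boxframe [0.3183 0.0818]
boxframe [ 0.3015 -0.0476]<stdin>:18: RuntimeWarning: overflow encountered in scalar negative
```

View pics/crop1.png

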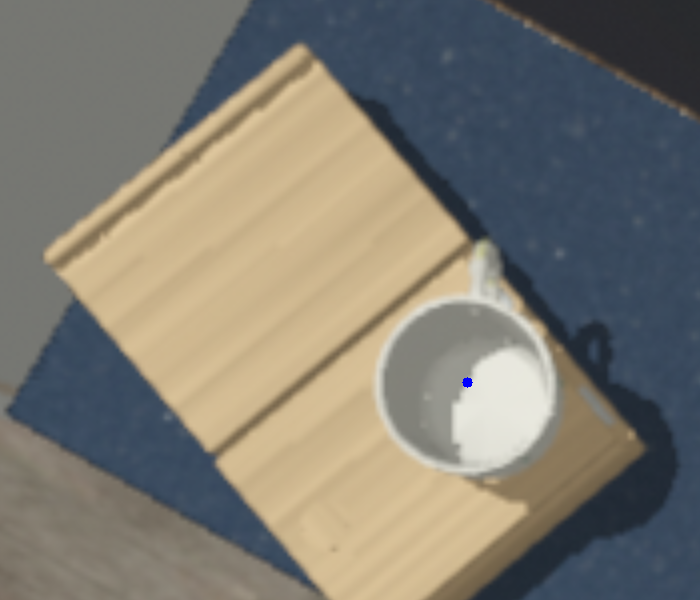

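```bash
cat > fit.py <<'E'
from h import *
from scipy.optimize import minimize
def model(p,c):
    a=np.cos(p[2]);s=np.sin(p[2]);P=[]
    for x in(-.075,.075):
        for y in(-.115,.115):
            for z in(0,.075 if y<0 else .079): P.append(proj([p[0]+a*x-s*y,p[1]+s*x+a*y,z],c))
    h=cv2.convexHull(np.float32(P));im=np.zeros((480,640),np.uint8)
    cv2.fillConvexPoly(im,np.int32(h*16),1,shift=4);return im
for n in("top","side"):
    c=env.read_camera(n)
    m=np.asarray(env.regions_of("long_box",c)[0]["mask"]).astype(np.uint8)
    k=np.asarray(env.regions_of("mug",c)[0]["mask"]).astype(np.uint8)
    w=cv2.dilate(k,np.ones((9,9)))==0
    if n=="side": w[:, :190]=False
    cost=lambda p:-float(np.sum((model(p,c)&m)[w]))/float(np.sum((model(p,c)|m)[w]))
    S=[[.547,-.024,-.85],[.555,-.024,-.85],[.547,-.016,-.85],[.547,-.024,-.75]]
    r=minimize(cost,S[0],method="Nelder-Mead",options=dict(initial_simplex=S));p=r.x
    print(n,p.round(4),r.fun)
    a=np.cos(p[2]);s=np.sin(p[2]);R=np.array([[a,-s],[s,a]])
    for t in("mug_axis","mug","long_box_press","deck"):
        for d in env.landmark_of(t,c)[:1]: print(t,np.round(d["centre"],4),(R.T@(np.array(d["centre"][:2])-p[:2])).round(4))
    print("handle end", unproj(90+488/4,110+265/4,.115,c).round(3)) if n=="top" else 0
print(env.get_state()["clock"])
E
python3 fit.py
```

```text
top [ 0.5471 -0.0197 -0.8762] -0.9818649949624986
mug_axis [ 0.282  -0.4356  0.0019] [ 0.1498 -0.4699]
mug [ 0.2964 -0.432  -0.0031] [ 0.1563 -0.4565]
long_box_press [ 0.6133 -0.4809 -0.0022] [ 0.3967 -0.2443]
deck [0.5918 0.0123 0.0749] [0.004  0.0549]
handle end [ 0.575 -0.093  0.115]
side [ 0.5512 -0.021  -0.8651] -0.9742315692165473
mug_axis [ 0.5214 -0.0866  0.0792] [ 0.0306 -0.0652]
mug [ 0.5307 -0.0929  0.0785] [ 0.0414 -0.0622]
long_box_press [ 0.4665 -0.0167  0.0774] [-0.0582 -0.0617]
deck [0.5939 0.0122 0.0727] [0.0024 0.0541]
1.95
```

Call:
move_arm:
  targets:
    - [[40, -27, 0], [0, 0, 0], 0.06]
    - [[90, -61, 0], [0, 0, 0], 0.06]
    - [[140, -95, 0], [0, 0, 0], 0.06]
    - [[190, -129, 0], [0, 0, 0], 0.06]
    - [[240, -163, 0], [0, 0, 0], 0.06]

```text
clock: 2.58
tcp_pos: [0.3779, -0.2903, 0.2315]
orientation: [0.0, 0.982, 0.191, 0.0]
wrist_force: [0.3, -0.7, 1.0]
finger_gap: 0.04
grip_force: 0.0
```

Call:
move_arm:
  targets:
    - [[40, -27, 0], [0, 0, -0.7], 0.06]
    - [[80, -54, 0], [0, 0, -1.4], 0.06]
    - [[115, -78, 0], [0, 0, -2.1], 0.06]
    - [[140, -95, 0], [0, 0, -2.8], 0.06]
    - [[151, -102, 0], [0, 0, -2.95], 0.06]

```text
clock: 3.2
tcp_pos: [0.4794, -0.1393, 0.2313]
orientation: [0.0, 0.9, 0.436, 0.0]
wrist_force: [-0.4, -0.1, -0.3]
finger_gap: 0.0402
grip_force: 0.0
```

```bash
cat > look.py <<'E'
from h import *
import sys
s=env.get_state();print(s["clock"],s["tcp_pos"],s["orientation"],s["finger_gap"],s["wrist_force"])
c=env.read_camera("top");d=env.read_camera("side")
for q in(c,d):
    for t in("mug_axis","mug","deck"):
        print(t,[(np.round(r["centre"],3).tolist(),round(r["confidence"],2)) for r in env.landmark_of(t,q)[:3]])
im=np.hstack([np.asarray(c["pixels"])[90:390,60:460],np.asarray(d["pixels"])[150:450,150:550]])[:,:,::-1]
cv2.imwrite("pics/"+sys.argv[1],im)
E
python3 look.py a.png
```

```text
3.2 [ 0.47939524 -0.13933384  0.23134198] [1.22449016e-04 9.00030808e-01 4.35826261e-01 1.57697850e-05] 0.040246100848911004 [-0.43626765 -0.13802472 -0.2805366 ]
mug_axis [([0.286, -0.435, -0.001], 0.85)]
mug [([0.293, -0.428, -0.001], 0.64)]
deck []
mug_axis [([0.522, -0.089, 0.08], 0.81), ([0.283, -0.433, -0.002], 0.64)]
mug [([0.532, -0.092, 0.075], 0.94), ([0.294, -0.432, 0.002], 0.64)]
deck [([0.594, 0.014, 0.072], 0.61)]
```

Call:
move_arm:
  targets:
    - [[0, 0, 35], [0, 0, 0], 0.06]
    - [[0, 0, 75], [0, 0, 0], 0.06]
    - [[0, 0, 110], [0, 0, 0], 0.06]
    - [[0, 0, 131], [0, 0, 0], 0.06]
    - [[0, 0, 136], [0, 0, 0], 0.06]

```text
clock: 4.22
tcp_pos: [0.4774, -0.1407, 0.0939]
orientation: [-0.001, 0.901, 0.434, -0.001]
wrist_force: [0.6, -0.4, -0.2]
finger_gap: 0.04
grip_force: 0.0
```

```bash
python3 look.py b.png
```

```text
4.225 [ 0.47741589 -0.14070893  0.09394283] [-0.00108396  0.90083291  0.43416353 -0.00095673] 0.03997828732880524 [ 0.63762297 -0.38084158 -0.1725457 ]
mug_axis [([0.283, -0.438, 0.003], 0.55)]
mug [([0.293, -0.431, -0.006], 0.92), ([0.562, -0.382, -0.0], 0.29)]
deck [([0.587, 0.01, 0.076], 0.76), ([0.463, -0.319, 0.074], 0.59)]
mug_axis [([0.28, -0.434, 0.001], 0.98), ([0.522, -0.088, 0.077], 0.62)]
mug [([0.296, -0.434, 0.001], 0.79), ([0.534, -0.091, 0.077], 0.67), ([0.468, -0.018, 0.076], 0.35)]
deck [([0.595, 0.012, 0.074], 0.82)]
```

View pics/b.png

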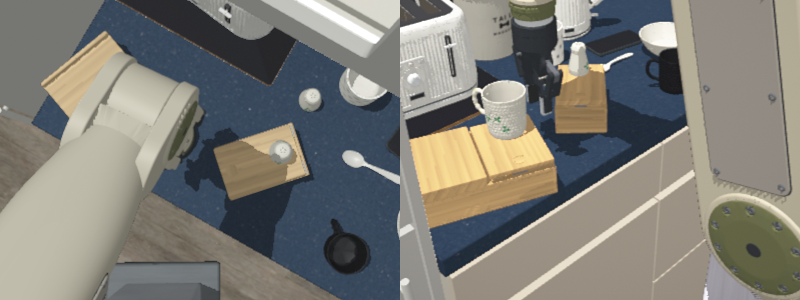

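The top view has the arm over the box. The side view shows the fingers beside the box, to the right of the mug at (545,85) in the combined picture, with the mug untouched at (505,108).

Call:
move_arm:
  targets:
    - [[12, 0, 0], [0, 0, 0], 0.06]
    - [[24, 0, 0], [0, 0, 0], 0.06]
    - [[34, 0, 0], [0, 0, 0], 0.06]
    - [[44, 0, 0], [0, 0, 0], 0.06]
    - [[54, 0, 0], [0, 0, 0], 0.06]

```text
clock: 5.25
tcp_pos: [0.5128, -0.0977, 0.0953]
orientation: [0.0, 0.9, 0.435, -0.0]
wrist_force: [-2.6, -1.3, 1.9]
finger_gap: 0.04
grip_force: 0.0
```

```bash
python3 look.py c.png
```

```text
5.25 [ 0.5127933  -0.09774355  0.09534249] [ 1.19098380e-04  9.00462348e-01  4.34933948e-01 -8.08712460e-05] 0.040024285707804134 [-2.55974792 -1.31251332  1.90000812]
mug_axis [([0.282, -0.435, 0.001], 0.78)]
mug [([0.298, -0.431, -0.001], 0.79)]
deck []
mug_axis [([0.28, -0.434, -0.005], 0.91), ([0.537, -0.066, 0.077], 0.77)]
mug [([0.551, -0.068, 0.08], 0.75), ([0.296, -0.433, 0.002], 0.6), ([0.463, -0.316, 0.074], 0.31)]
deck [([0.596, 0.012, 0.07], 0.55)]
```

View pics/c.png

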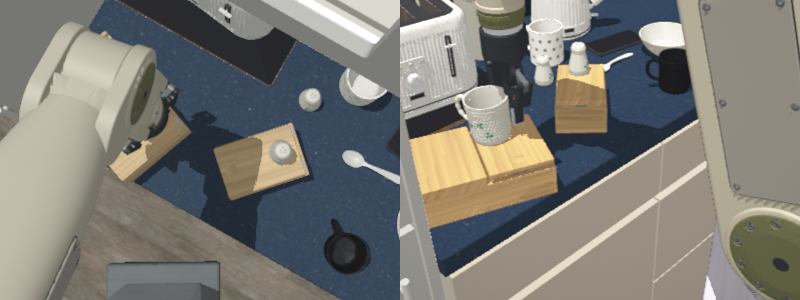

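```bash
python3 - <<'E'
from h import *
c=env.read_camera("side");im=np.asarray(c["pixels"])[190:340,160:330,::-1]
b=cv2.imread("pics/side0.png")[200:350,180:350]
cv2.imwrite("pics/d.png",cv2.resize(np.hstack([b,im[:,:170]]),None,fx=2.3,fy=2.3,interpolation=2))
E
```

```text
(no output)
```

View pics/d.png

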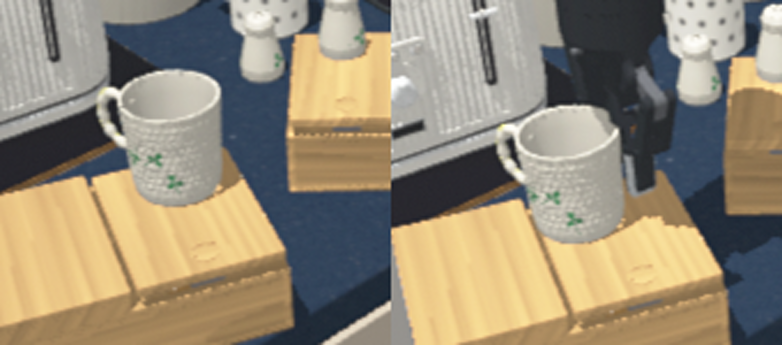

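Upright, sliding ahead of the fingers: the mug is at (575,175) in the right half.

Call:
move_arm:
  targets:
    - [[12, 0, 0], [0, 0, 0], 0.06]
    - [[24, 0, 0], [0, 0, 0], 0.06]
    - [[36, 0, 0], [0, 0, 0], 0.06]
    - [[48, 0, 0], [0, 0, 0], 0.06]
    - [[60, 0, 0], [0, 0, 0], 0.06]

```text
clock: 6.32
tcp_pos: [0.5503, -0.0505, 0.0953]
orientation: [0.0, 0.9, 0.435, 0.0]
wrist_force: [-0.9, -2.3, 2.1]
finger_gap: 0.0405
grip_force: 0.0
```

```bash
python3 look.py e.png
```

```text
6.325 [ 0.55026519 -0.05050608  0.09532341] [7.55477532e-05 9.00431566e-01 4.34997690e-01 6.82304223e-06] 0.040547729668203324 [-0.92076989 -2.25379628  2.14531239]
mug_axis [([0.286, -0.434, 0.001], 0.58), ([0.469, -0.32, 0.069], 0.39)]
mug [([0.298, -0.431, -0.001], 0.93), ([0.436, -0.5, -0.002], 0.65), ([0.447, -0.282, 0.002], 0.37)]
deck []
mug_axis [([0.282, -0.433, -0.002], 0.87), ([0.587, -0.023, 0.078], 0.49)]
mug [([0.587, -0.02, 0.077], 0.96), ([0.288, -0.429, 0.002], 0.79)]
deck [([0.599, 0.015, 0.072], 0.75)]
```

View pics/e.png

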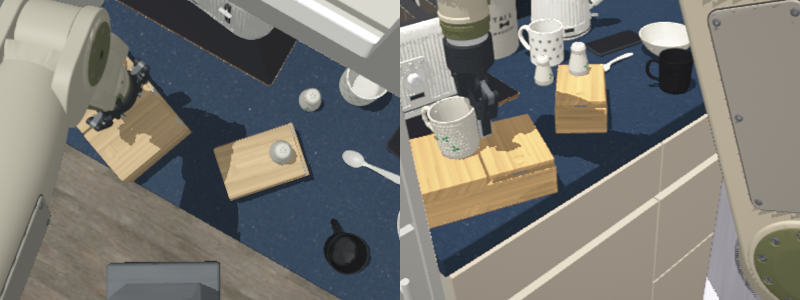

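The side view shows the mug upright at (455,127) in the combined picture, partly over the gap onto the fixed end, with the lid shut.

Call:
move_arm:
  targets:
    - [[10, 0, 0], [0, 0, 0], 0.06]
    - [[19, 0, 0], [0, 0, 0], 0.06]
    - [[26, 0, 0], [0, 0, 0], 0.06]
    - [[31, 0, 0], [0, 0, 0], 0.06]
    - [[33, 0, 0], [0, 0, 0], 0.06]

```text
clock: 7.35
tcp_pos: [0.5704, -0.0252, 0.0953]
orientation: [0.0, 0.9, 0.435, -0.0]
wrist_force: [-2.1, -1.9, 2.0]
finger_gap: 0.0401
grip_force: 0.0
```

Call:
move_arm:
  targets:
    - [[-5, 0, 0], [0, 0, 0], 0.06]
    - [[-15, 0, 0], [0, 0, 0], 0.06]
    - [[-25, 0, 0], [0, 0, 0], 0.06]
    - [[-40, 0, 0], [0, 0, 0], 0.06]
    - [[-55, 0, 0], [0, 0, 0], 0.06]

```text
clock: 7.98
tcp_pos: [0.5352, -0.0695, 0.0953]
orientation: [0.0, 0.901, 0.435, -0.0]
wrist_force: [0.1, 0.1, -0.3]
finger_gap: 0.0402
grip_force: 0.0
```

```bash
python3 look.py f.png
```

```text
7.975 [ 0.53515615 -0.06954493  0.09533935] [ 6.56100549e-05  9.00599206e-01  4.34650508e-01 -4.59227284e-05] 0.04016974492540042 [ 0.12001031  0.05514495 -0.34484925]
mug_axis [([0.28, -0.437, 0.0], 0.65)]
mug [([0.294, -0.431, -0.002], 0.83)]
deck []
mug_axis [([0.595, 0.004, 0.076], 0.83), ([0.282, -0.434, 0.001], 0.56)]
mug [([0.606, 0.0, 0.081], 0.98), ([0.297, -0.432, 0.002], 0.76), ([0.593, 0.003, 0.076], 0.67)]
deck [([0.594, 0.014, 0.075], 0.6)]
```

View pics/f.png

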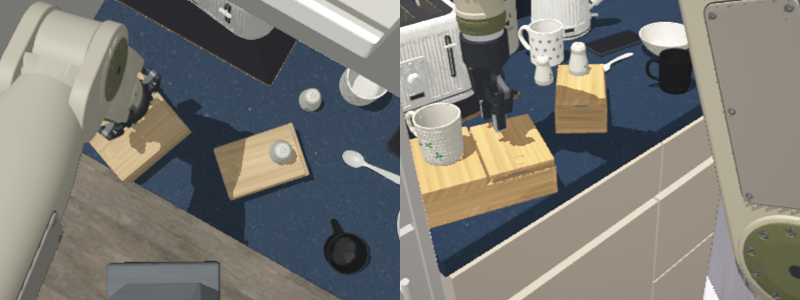

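The side view shows the mug upright wholly on the fixed end at (438,135) in the combined picture, and the fingers are clear of it. Next: rise, shut the fingers and go over the ring.

Call:
move_arm:
  targets:
    - [[0, 0, -30], [0, 0, 0], 0.06]
    - [[0, -25, -40], [0, 0, 0], 1]
    - [[-1, -60, -40], [0, 0, 0], 1]
    - [[-1, -85, -40], [0, 0, 0], 1]
    - [[-1, -87, -40], [0, 0, 0], 1]

```text
clock: 9.0
tcp_pos: [0.4661, -0.0141, 0.1354]
orientation: [-0.0, 0.9, 0.436, -0.0]
wrist_force: [0.0, -0.6, 0.3]
finger_gap: 0.0
grip_force: 0.0
```

```bash
python3 look.py g.png; python3 - <<'E'
from h import *
for n in("top","side"):
    c=env.read_camera(n)
    print([(np.round(d["centre"],4),d["confidence"],proj(d["centre"],c).round()) for d in env.landmark_of("long_box_press",c)[:2]])
    print(proj([.4665,-.0165,.075],c))
E
```

```text
9.0 [ 0.46611921 -0.01409951  0.13535192] [-1.66589779e-04  9.00105777e-01  4.35671331e-01 -2.31081196e-04] 3.8248828654586284e-05 [ 0.03749372 -0.63280497  0.33083253]
mug_axis [([0.282, -0.434, 0.003], 0.89), ([0.595, 0.003, 0.07], 0.84), ([0.545, -0.02, 0.001], 0.45)]
mug [([0.298, -0.431, -0.002], 0.88), ([0.604, 0.002, 0.072], 0.55)]
deck [([0.589, 0.015, 0.071], 0.68)]
mug_axis [([0.281, -0.432, -0.0], 0.98), ([0.595, 0.005, 0.078], 0.83), ([0.547, -0.025, -0.002], 0.6)]
mug [([0.296, -0.431, 0.0], 0.86)]
deck [([0.596, 0.013, 0.072], 0.75)]
[(array([ 0.4669, -0.0171,  0.0778]), 0.95, array([172., 241.]))]
[171.84576001 240.99486079]
[(array([ 0.4664, -0.0177,  0.0751]), 0.85, array([269., 308.]))]
[268.82675718 308.83910722]
```

View pics/g.png

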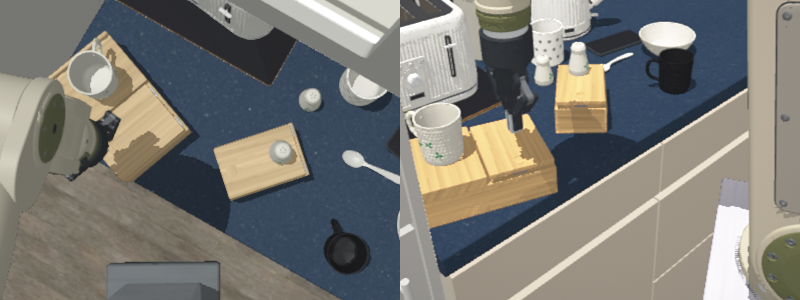

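Both views confirm the mug upright on the fixed end, at (92,75) and (438,135) in the combined picture. The fingertips are over the ring.

Call:
move_arm:
  targets:
    - [[-2, 2, 25], [0, 0, 0], 1]
    - [[-2, 2, 45], [0, 0, 0], 1]
    - [[-2, 2, 54], [0, 0, 0], 1]
    - [[-2, 2, 58], [0, 0, 0], 1]
    - [[-2, 2, 58], [0, 0, 0], 1]

```text
clock: 10.22
tcp_pos: [0.4678, -0.0181, 0.0775]
orientation: [0.0, 0.901, 0.435, 0.0]
wrist_force: [0.3, -0.0, 0.6]
finger_gap: 0.0001
grip_force: 0.0
```

Call:
move_arm:
  targets:
    - [[0, 0, 2], [0, 0, 0], 1]
    - [[0, 0, 4], [0, 0, 0], 1]
    - [[0, 0, 5.5], [0, 0, 0], 1]
    - [[0, 0, 6.5], [0, 0, 0], 1]
    - [[0, 0, 6.5], [0, 0, 0], 1]

```text
clock: 10.85
tcp_pos: [0.468, -0.018, 0.0711]
orientation: [0.0, 0.9, 0.435, 0.0]
wrist_force: [0.2, 2.0, 7.8]
finger_gap: -0.0001
grip_force: 4.0
```

Call:
move_arm:
  targets:
    - [[0, 0, 1], [0, 0, 0], 1]
    - [[0, 0, 1.5], [0, 0, 0], 1]
    - [[0, 0, 1.5], [0, 0, 0], 1]

```text
clock: 11.22
tcp_pos: [0.4681, -0.018, 0.0703]
orientation: [0.0, 0.9, 0.435, 0.001]
wrist_force: [-1.9, 2.1, 11.2]
finger_gap: -0.0
grip_force: 5.4
```

Call:
move_arm:
  targets:
    - [[0, 0, 1], [0, 0, 0], 1]
    - [[0, 0, 2], [0, 0, 0], 1]
    - [[0, 0, 2], [0, 0, 0], 1]

```text
clock: 11.6
tcp_pos: [0.4681, -0.018, 0.0695]
orientation: [0.001, 0.9, 0.435, 0.001]
wrist_force: [-5.6, 2.7, 21.6]
finger_gap: 0.0001
grip_force: 10.8
```

Call:
move_arm:
  targets:
    - [[0, 0, -8], [0, 0, 0], 1]
    - [[0, 0, -20], [0, 0, 0], 1]
    - [[0, 0, -35], [0, 0, 0], 1]
    - [[0, 0, -55], [0, 0, 0], 1]
    - [[0, 0, -80], [0, 0, 0], 1]

```text
clock: 12.22
tcp_pos: [0.4668, -0.018, 0.1475]
orientation: [-0.0, 0.901, 0.435, -0.001]
wrist_force: [0.2, 1.3, 0.4]
finger_gap: 0.0001
grip_force: 0.0
```

Call:
move_arm:
  targets:
    - [[0, 0, -40], [0, 0, 0], 1]
    - [[-20, 0, -80], [0, 0, 0], 1]
    - [[-60, 0, -100], [0, 0, 0], 1]
    - [[-90, 0, -100], [0, 0, 0], 1]
    - [[-90, 0, -100], [0, 0, 0], 1]

```text
clock: 12.85
tcp_pos: [0.4106, -0.0895, 0.2477]
orientation: [0.0, 0.901, 0.433, -0.0]
wrist_force: [1.4, -0.2, 0.9]
finger_gap: -0.0002
grip_force: 0.0
```

```bash
python3 look.py h.png
```

```text
12.85 [ 0.41062003 -0.08953391  0.24766677] [ 1.70387599e-04  9.01166747e-01  4.33472549e-01 -1.19739528e-04] -0.00019174375749832944 [ 1.3563863  -0.20106485  0.87979665]
mug_axis [([0.595, 0.0, 0.07], 0.7), ([0.284, -0.434, -0.002], 0.6)]
mug [([0.603, 0.004, 0.073], 0.95), ([0.294, -0.431, -0.003], 0.61)]
deck [([0.59, 0.016, 0.073], 0.73), ([0.546, -0.023, -0.001], 0.46)]
mug_axis [([0.596, 0.005, 0.08], 0.96), ([0.612, -0.479, -0.003], 0.74), ([0.282, -0.435, -0.0], 0.71)]
mug [([0.604, 0.004, 0.075], 0.87), ([0.297, -0.432, 0.001], 0.79)]
deck [([0.594, 0.013, 0.073], 0.85), ([0.474, -0.025, 0.117], 0.29)]
```

View pics/h.png

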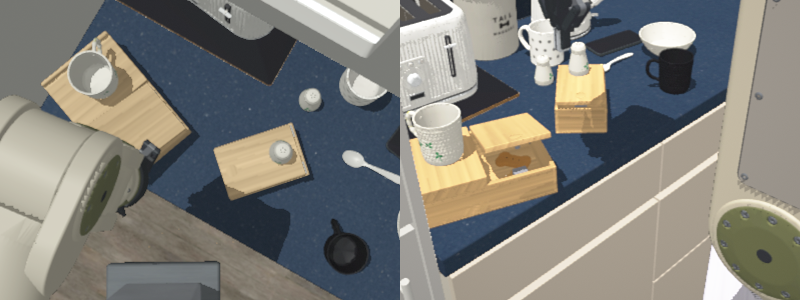

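The side view shows the lid ajar, its front edge raised at about (515,140) in the combined picture. The mug is upright on the fixed end at (438,135), the small box is shut with its shaker in place, and the arm is clear.

```bash
python3 -c "
from workcell import env
print(env.hand_in())"
```

```text
the job is handed in; nothing more can be done
None
```

The job is handed in: the mug was pushed upright onto the fixed end of the long box, then its lid was pressed and sprang ajar, and the small box stayed shut with nothing else visibly moved, at about 13 s on the clock.

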